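# Put the session's specimens back in the caddy

### The job

The imaging session is over: gather its specimens into the grey caddy. Stand each of the three jars with a white dot on its cap upright in the cell whose floor has the colour of its cap, and draw the slide carrier forward out from under the stage clips and lay it flat in the caddy's long white bay. The jars with plain caps are not ours: leave them where they stand.

Things in the scene. Friction and masses are not known exactly. Their poses are not given: they have to be found in the camera images.
- jar_orange_mid (a point): Glass jar with a paper band and an orange cap, a 20 mm white dot on top: belongs in the caddy. 40 mm diameter (glass 37), 70 mm tall (cap: top 18), about 90 g, upright and loose on the table. Point: on its axis, half-way up (35 mm above its underside); z along the axis, up.
- jar_blue_mid (a point): Glass jar with a paper band and a blue cap, a 20 mm white dot on top: belongs in the caddy. 40 mm diameter (glass 37), 70 mm tall (cap: top 18), about 90 g, upright and loose on the table. Point: on its axis, half-way up (35 mm above its underside); z along the axis, up.
- jar_green_mid (a point): Glass jar with a paper band and a green cap, a 20 mm white dot on top: belongs in the caddy. 40 mm diameter (glass 37), 70 mm tall (cap: top 18), about 90 g, upright and loose on the table. Point: on its axis, half-way up (35 mm above its underside); z along the axis, up.
- plain_orange_mid (a point): Glass jar with a paper band and an orange cap, no dot on top: a look-alike that stays where it stands. 40 mm diameter (glass 37), 70 mm tall (cap: top 18), about 90 g, upright and loose on the table. Point: on its axis, half-way up (35 mm above its underside); z along the axis, up.
- plain_blue_mid (a point): Glass jar with a paper band and a blue cap, no dot on top: a look-alike that stays where it stands. 40 mm diameter (glass 37), 70 mm tall (cap: top 18), about 90 g, upright and loose on the table. Point: on its axis, half-way up (35 mm above its underside); z along the axis, up.
- carrier_grip (a point): Aluminium slide carrier, plate 120 (x) x 36 x 8 mm, 100 g; yellow grip block in its middle 30 (x) x 14 (y) mm, up to 48 mm above the underside. Point: in the grip, plate centre, 36 mm above the underside; z up. It lies on a black stage 40 mm high, two clips (tops 56 mm above table) reaching 30 mm over its +x end: slide it level 40 mm along its -x (free that way), then lift. Either way round fits.
- bay (a point): Long white-floored bay of the grey caddy, 56 (x) x 144 (y) mm inside, for the slide carrier lying along y. Caddy fixed, 148 x 218 mm, walls 16 mm and floor 5 mm above the table. Point: centre of the bay floor; x, y along the walls, z up. The jar cells lie on the -x side, centres at x -78 mm, y -40, +32, +104 mm from here, an 18 mm wide rib between.
- pad_orange: The orange floor pad, 63 x 63 x 2 mm, in one of the grey caddy's three jar cells (which one changes). Fixed. Origin: centre of its underside, 5 mm above the table; z up, x and y along the cell walls, the row of cells (72 mm apart) along y, the long bay on the +x side. Cells are 64 x 64 mm inside, walls 16 mm above the table; a jar stands on the pad, 7 mm above the table.
- pad_blue: The blue floor pad, 63 x 63 x 2 mm, in one of the grey caddy's three jar cells (which one changes). Fixed. Origin: centre of its underside, 5 mm above the table; z up, x and y along the cell walls, the row of cells (72 mm apart) along y, the long bay on the +x side. Cells are 64 x 64 mm inside, walls 16 mm above the table; a jar stands on the pad, 7 mm above the table.
- pad_green: The green floor pad, 63 x 63 x 2 mm, in one of the grey caddy's three jar cells (which one changes). Fixed. Origin: centre of its underside, 5 mm above the table; z up, x and y along the cell walls, the row of cells (72 mm apart) along y, the long bay on the +x side. Cells are 64 x 64 mm inside, walls 16 mm above the table; a jar stands on the pad, 7 mm above the table.

How it is judged:
By the outcome, as a careful person would: the job done as asked, in the order asked, and still so for the second after the job is handed in, with the robot touching nothing.
It also fails if it takes over 115 s, if anything falls off the work surface, if the arm or the gripper's body presses on something with over 40 N, if the wrist force passes 120 N, or if a joint passes its speed limit or range.

### The arm

A 7-joint arm with a two-finger parallel gripper is mounted at the origin on the work surface. World frame = base frame: x ahead of the robot, y to its left, z up, the work surface at z = 0. Lengths are in mm, angles in rad, forces in N, time in s.
With the tool pointing down it reaches from about 400 to 850 mm from the base axis. Payload 4.4 kg.
Tool frame: the origin (TCP) lies between the finger pads; the fingertips stand 8 mm ahead of it and the grasp point (between the pads) lies 11 mm behind it; z points along the fingers, y is the line along which they close (so a half turn about z gives the same grasp; the last joint's range is limited). The gripper opens to 94 mm and grips with 3 to 60 N. Pads are 16 mm wide; open, the fingers measure 119 mm over their backs; the gripper's body (75 mm by 177 mm) begins 78 mm behind the grasp point.
Start: joints at [-1.255, 0.628, 0.038, 1.517, -0.027, 0.996, -0.02], TCP at [242.162, 603.221, 213.478] pointing down, gripper open.
Joint ranges: [-3.06, 3.06], [-0.37, 2.12], [-1.25, 1.32], [0.18, 2.47], [-1.1, 4.24], [0.23, 1.98], [-2.94, 2.94]. Speed limits (rad/s): [2.57, 2.57, 3.14, 3.14, 3.14, 3.14, 3.14].

### API

Orientations are given as a unit quaternion [w, x, y, z].
In Python, from rig import manip, fingers, kinematics, imaging, job, finder gives the robot as it stands. Calls block until the motion is done:
- manip.reach(position, orientation): joint-space move of the TCP to a pose.
- manip.servo_line(position, orientation=None, velocity=150): straight line of the TCP; orientation=None keeps the orientation; velocity is the mean speed in mm/s.
- manip.move_j(angles): joint-space move.
- fingers.let_go() and fingers.close_gripper(): open the fingers fully, or close them until they stop; the grip force is fixed at half the most.
- manip.wait(seconds).
- kinematics.inverse_kinematics(position, orientation): joint angles nearest the present ones, or None.
- manip.state(): the state.
- imaging.capture(name): name is "side" or "top"; returns a dict with "image" (384x512x3 uint8, red, green, blue), "z_map" (384x512 float32, mm along the optical axis (not along the pixel's ray), 0 where there is no reading), "fx", "fy", "cx", "cy" (pixels), "T" (4x4, takes a point from camera to world coordinates). Camera axes: x right, y down, z forward; pixel columns grow to the right and rows downward; lengths in mm; the calibration is good to about 2 mm. A picture is of the moment at which its call begins.
A pose or a line that the arm cannot do raises manip.IKError and nothing moves.
- job.hand_in(): hands the job in; it is judged then, once.
Trained networks look in the newest picture that a camera, given by its name, has taken for a name from the list of things; names that differ only in an ending like _2 or _b are one class to them, and where a whole thing is asked for, a point or a joint stands for the part that bears it (a point fixed in the world has none). Each returns a list of dicts, best first, with "confidence" (0 to 1); they miss things now and then, are a little off and sometimes report something else, mostly with a low value. They report only what shows in the picture. A call takes as long as a camera call.
- finder.outline_of(thing, camera): "region" (384x512 bool, what is visible of it) and "box" ([left, top, right, bottom] in pixels, round what is visible of it).
- finder.pinpoint(thing, camera): "xy" ([column, row] in pixels: a listed point, or the origin of a listed thing).
The state is a dict: "time_s": time; "joints": joint angles; "qd": joint speeds; "joint_efforts": joint torques, N m; "ee_pos": TCP position; "tool_rot": TCP orientation; "wrist_force": force on the tool from outside, world axes, zero at the start; "torque": the same for the moment, N m; "opening": finger opening in mm; "finger_force": force on a finger pad.
Only numpy, scipy, OpenCV 4.12 (cv2) and the standard library are available. Lean on these libraries where they do the work, as an engineer would, in place of code of your own. Each camera call takes 0.05 s, during which the arm holds its last target. There are 200 camera calls.

## Working session

There is one attempt and no reset: what is moved stays moved. The work goes in short steps, each a Python script; the robot and the scene stay as the last script left them, time stands still between calls to the robot, and variables do not carry over. Pictures are saved under pics/ and viewed, at most 14 in all, crops included, and the job is handed in when it is done.

```bash
mkdir -p pics; ls; cat > h.py <<'E'
import numpy as np, cv2
from rig import manip, fingers, kinematics, imaging, job, finder
def snap(cam, fn=None):
    c=imaging.capture(cam)
    if fn: cv2.imwrite('pics/'+fn,cv2.cvtColor(c['image'],cv2.COLOR_RGB2BGR))
    return c
def at_z(c,uv,z):
    T=c['T']; d=T[:3,:3]@np.array([(uv[0]-c['cx'])/c['fx'],(uv[1]-c['cy'])/c['fy'],1.]); o=T[:3,3]
    return o+d*(z-o[2])/d[2]
def by_depth(c,mask=None):
    v,u=np.nonzero((c['z_map']>0)&(mask if mask is not None else True)); z=c['z_map'][v,u]
    P=np.c_[(u-c['cx'])/c['fx']*z,(v-c['cy'])/c['fy']*z,z]
    return P@c['T'][:3,:3].T+c['T'][:3,3]
E
python3 - <<'E'
from h import *
np.set_printoptions(precision=1,suppress=True)
s=manip.state(); print(s['time_s'],s['ee_pos'],s['tool_rot'],s['wrist_force'])
H=dict(jar_orange_mid=35,jar_blue_mid=35,jar_green_mid=35,plain_orange_mid=35,plain_blue_mid=35,carrier_grip=76,bay=5,pad_orange=5,pad_blue=5,pad_green=5)
for cam in('top','side'):
    c=snap(cam,cam+'0.png'); print(cam,c['T'][:3,3],c['T'][:3,2])
    for n,z in H.items():
        for r in finder.pinpoint(n,cam)[:2]: print(n,round(r['confidence'],2),np.array(r['xy']),at_z(c,r['xy'],z))
E
```

```text
pics
0.0 [241.9 602.6 212.6] [-0.   0.2  1.  -0. ] [-0.2 -0.4  0.1]
top [403.9   6.9 985.6] [ 0.2 -0.  -1. ]
jar_orange_mid 0.59 [158.1 147.6] [685.6 210.9  35. ]
jar_blue_mid 0.82 [219.1 196.1] [555.1  52.1  35. ]
jar_blue_mid 0.22 [268.1 194.6] [557.6 -74.7  35. ]
jar_green_mid 0.65 [157.7 150.7] [677.2 211.8  35. ]
jar_green_mid 0.54 [213.2 231.7] [463.7  67.4  35. ]
plain_orange_mid 0.52 [268.5 196. ] [553.9 -75.7  35. ]
plain_blue_mid 0.54 [239.  157.4] [657.5  -0.5  35. ]
carrier_grip 0.87 [122.7 228.9] [471.2 282.6  76. ]
bay 0.92 [357.1 211.5] [ 513.8 -315.1    5. ]
pad_orange 0.98 [351.9 241.5] [ 434.3 -296.3    5. ]
pad_blue 0.57 [374.1 232.9] [ 456.  -357.2    5. ]
pad_green 0.86 [320.4 247.6] [ 419.7 -211.6    5. ]
pad_green 0.57 [236.9 154. ] [675.    4.8   5. ]
side [405.7 527.3 792.2] [ 0.2 -0.6 -0.8]
jar_orange_mid 0.77 [165.8 270.3] [690.6 208.5  35. ]
jar_blue_mid 0.55 [246.4 224.6] [561.1  57.8  35. ]
jar_green_mid 0.91 [293.7 242.2] [450.4  74.8  35. ]
plain_orange_mid 0.96 [260.2 178.9] [565.2 -77.1  35. ]
plain_orange_mid 0.71 [254.7 322.3] [485.1 265.4  35. ]
plain_blue_mid 0.88 [205.7 195.5] [675.8   4.4  35. ]
carrier_grip 0.94 [255.2 321.4] [480.4 277.8  76. ]
carrier_grip 0.71 [299.5 125.4] [ 505.2 -240.1   76. ]
bay 0.88 [300.3 128.7] [ 510.2 -303.8    5. ]
pad_orange 0.78 [326.  135.9] [ 437.  -293.8    5. ]
pad_orange 0.74 [170.  273.2] [690.6 199.9   5. ]
pad_blue 0.54 [325.  117.2] [ 451.9 -367.4    5. ]
pad_green 0.7 [326.7 151.8] [ 425.6 -235.6    5. ]
```

```bash
cd pics; python3 -c "
import cv2
for n in('top','side'):
  cv2.imwrite(n+'0b.png',cv2.resize(cv2.imread(n+'0.png'),(800,600),interpolation=cv2.INTER_CUBIC))"
```

```text
(no output)
```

View pics/top0b.png

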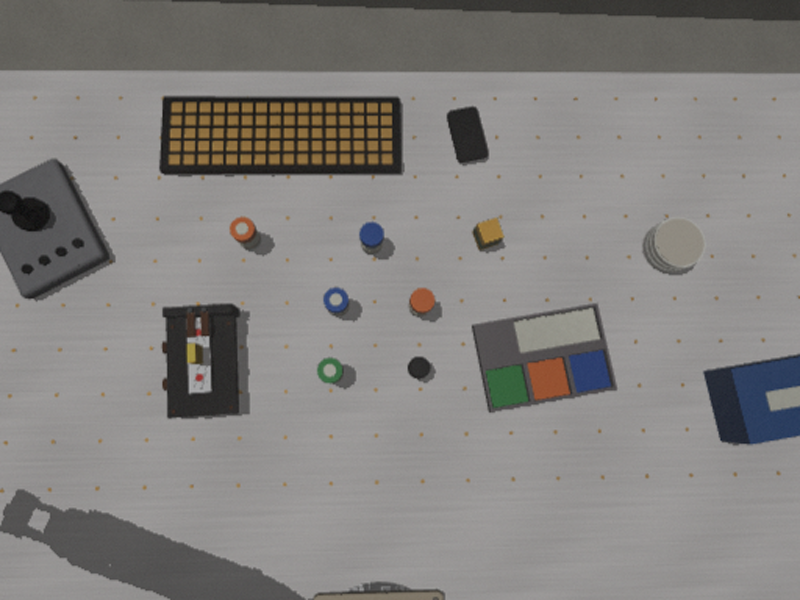

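View pics/side0b.png

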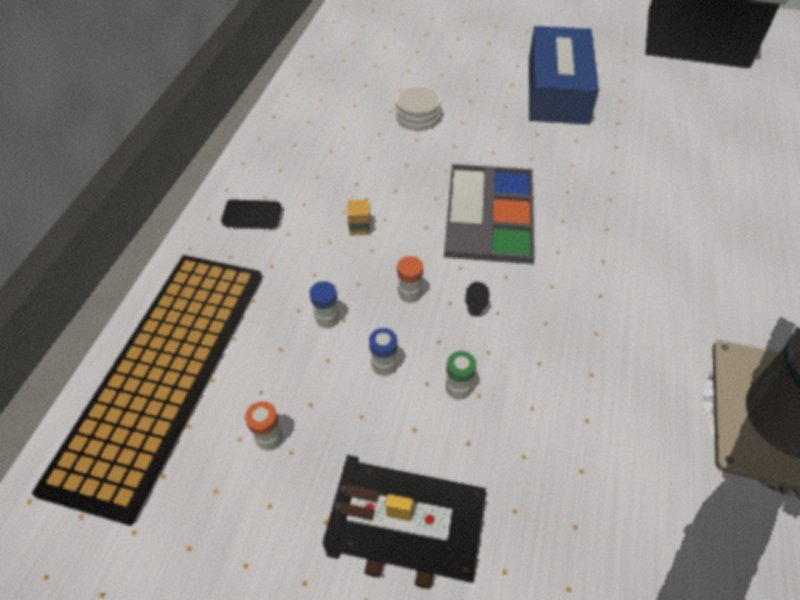

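The networks agree with the pictures. Dotted caps, in the 800 px views:

| Cap | Top view | Side view |
|---|---|---|
| Orange | (243,229) | (262,415) |
| Blue | (336,300) | (383,342) |
| Green | (330,370) | (461,363) |

The carrier grip is at (194,352) in the top view, with the clips on its far side. The caddy is at about (545,358), with pads running green, orange, blue from left to right. Next I'll refine these with colour and depth.

```bash
python3 - <<'E'
from h import *
np.set_printoptions(precision=1,suppress=True)
def hsv(c): return cv2.cvtColor(c['image'],cv2.COLOR_RGB2HSV)
R=dict(orange=(3,16),blue=(105,125),green=(50,80),yellow=(18,32))
jar=dict(orange=(688,210),blue=(558,55),green=(457,70),p_orange=(560,-76),p_blue=(667,2))
pad=dict(orange=(435,-295),blue=(454,-362),green=(422,-222))
def blob(c,col,xy,z,rad):
    h=hsv(c); lo,hi=R[col]
    m=(h[...,0]>=lo)&(h[...,0]<=hi)&(h[...,1]>110)&(h[...,2]>40)
    v,u=np.nonzero(m); P=np.array([at_z(c,(a,b),z)[:2] for a,b in zip(u,v)])
    k=np.linalg.norm(P-xy,axis=1)<rad
    return P[k],u[k],v[k]
for cam in('top','side'):
    c=snap(cam); print(cam)
    D=by_depth(c)
    for n,xy in jar.items():
        k=(np.hypot(D[:,0]-xy[0],D[:,1]-xy[1])<38)&(D[:,2]>62)
        q=D[k]; print(n,len(q),q.mean(0) if len(q) else '', (q[:,:2].max(0)+q[:,:2].min(0))/2 if len(q) else '')
    for n,xy in pad.items():
        P,u,v=blob(c,n,xy,7,50); r=cv2.minAreaRect(P.astype(np.float32)); print('pad',n,len(P),P.mean(0),r)
    for nm,z in(('carrier_grip',48),('bay',5)):
        for r in finder.outline_of(nm,cam)[:1]:
            m=r['region']; q=by_depth(c,m); print(nm,r['confidence'],r['box'],m.sum(),'z pct',np.percentile(q[:,2],[5,25,50,75,95]))
            if z==48:
                g=q[q[:,2]>82]; print(' grip top',len(g),g.mean(0),cv2.minAreaRect(g[:,:2].astype(np.float32)))
                g=q[(q[:,2]>44)&(q[:,2]<53)]; print(' plate',len(g),cv2.minAreaRect(g[:,:2].astype(np.float32)))
    q=D[(abs(D[:,0]-475)<120)&(abs(D[:,1]-280)<90)&(abs(D[:,2]-40)<3)]; print('stage',len(q),cv2.minAreaRect(q[:,:2].astype(np.float32)))
    h=hsv(c); v,u=np.nonzero((h[...,1]<40)&(h[...,2]>120)); P=np.array([at_z(c,x,48)[:2] for x in zip(u,v)])
    P=P[(abs(P[:,0]-475)<75)&(abs(P[:,1]-280)<28)]; print('white plate',len(P),cv2.minAreaRect(P.astype(np.float32)))
    q=D[(abs(D[:,0]-475)<140)&(abs(D[:,1]+290)<150)&(abs(D[:,2]-16)<3)]; print('walls',len(q),cv2.minAreaRect(q[:,:2].astype(np.float32)) if len(q) else '')
    I=cv2.cvtColor(c['image'],cv2.COLOR_RGB2BGR); b=(85,180,175,280) if cam=='top' else (195,280,320,380)
    cv2.imwrite(f'pics/{cam}_car.png',cv2.resize(I[b[1]:b[3],b[0]:b[2]],None,fx=5,fy=5))
E
python3 -c "
import cv2,numpy as np
a=cv2.imread('pics/top_car.png');b=cv2.imread('pics/side_car.png');s=500/a.shape[0]
a=cv2.resize(a,(300,333));b=cv2.resize(b,(416,333));cv2.imwrite('pics/car.png',np.hstack([a,b]))"
```

```text
top
orange 199 [679.4 211.8  69.4] [679.5 212. ]
blue 196 [561.8  61.5  69.8] [561.7  61.9]
green 207 [450.1  71.   70. ] [450.1  70.8]
p_orange 197 [559.7 -76.8  69.4] [559.9 -77.9]
p_blue 194 [669.9   3.1  69.5] [670.1   3.3]
pad orange 559 [ 433.  -292.7] ((433.2518310546875, -292.7626037597656), (62.848045349121094, 61.94496536254883), 9.033162117004395)
pad blue 526 [ 444.8 -363.8] ((444.92242431640625, -363.7677917480469), (62.21820068359375, 59.75019073486328), 9.040871620178223)
pad green 495 [ 421.5 -220.9] ((421.6294860839844, -221.08311462402344), (58.70549392700195, 59.25376510620117), 9.556958198547363)
carrier_grip 0.84 [121.6, 203.0, 135.7, 251.9] 629 z pct [44.1 47.1 48.6 51.4 87.5]
 grip top 70 [478.5 279.4  87.6] ((479.5987548828125, 279.8191223144531), (28.77392578125, 13.046595573425293), 1.5239648818969727)
 plate 457 ((478.943359375, 280.7727355957031), (119.0570068359375, 36.6052131652832), 4.161251544952393)
bay 0.9 [303.5, 196.5, 393.4, 264.2] 2751 z pct [ 3.4  5.8 13.7 16.  18. ]
stage 1963 ((464.93682861328125, 277.9775695800781), (163.407958984375, 110.640
[... 952 characters left out ...]
 [45.5 47.8 49.  50.9 88.2]
 grip top 145 [479.5 282.5  87.6] ((479.8817138671875, 281.79290771484375), (29.65354347229004, 14.372386932373047), 3.8339645862579346)
 plate 850 ((479.19915771484375, 281.8304748535156), (118.18787384033203, 36.82033920288086), 3.965900182723999)
bay 0.6 [285.7, 106.9, 338.8, 170.3] 2475 z pct [ 3.6  6.7 14.1 16.5 18.4]
stage 3673 ((470.5373840332031, 279.58685302734375), (173.48074340820312, 110.95755767822266), 3.0851521492004395)
white plate 763 ((479.86700439453125, 281.5487060546875), (119.49574279785156, 36.442352294921875), 4.023074150085449)
walls 1268 ((470.9798583984375, -285.0521545410156), (148.40020751953125, 223.41062927246094), 9.067899703979492)
```

View pics/car.png

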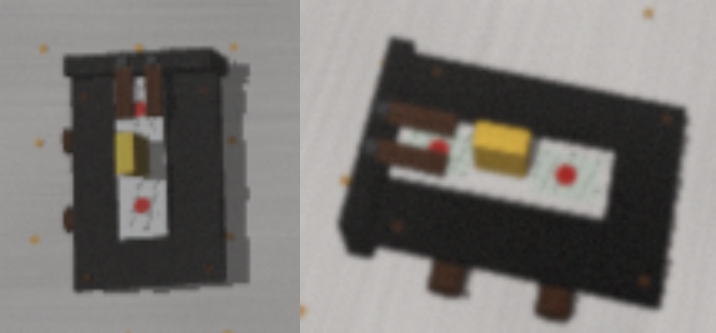

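The two cameras agree to about 2 mm. The carrier is at (479.5, 281) with yaw 4°, and the caddy has yaw 9°, with the orange, middle cell at (433, −292.5). Starting with the orange jar.

```bash
cat >> h.py <<'E'
YC=np.radians(9.05); RC=np.array([[np.cos(YC),-np.sin(YC)],[np.sin(YC),np.cos(YC)]])
ORG=np.array([432.9,-292.5]); BAY=ORG+RC@[78,-32]
CELL={k:ORG+RC@[-4,y] for k,y in dict(blue=-72,orange=0,green=72).items()}
JAR=dict(orange=(680,213),blue=(562.3,62.5),green=(450.4,71.8))
def down(phi):  # fingers close along world angle phi (deg)
    a=np.radians(phi+90)/2; return [0,np.cos(a),np.sin(a),0]
def st(t=''):
    s=manip.state(); print(t,round(s['time_s'],1),np.round(s['ee_pos'],1),'open',round(s['opening'],1),'F',np.round(s['wrist_force'],1),round(float(np.max(s['finger_force'])),1),flush=True)
def move_jar(k,q):
    x,y=JAR[k]; manip.reach([x,y,150],q); manip.servo_line([x,y,21],velocity=150)
    fingers.close_gripper(); st('grip '+k)
    assert manip.state()['opening']>30
    manip.servo_line([x,y,150],velocity=200)
    x,y=CELL[k]; manip.reach([x,y,150],q); st('over')
    manip.servo_line([x,y,45],velocity=200); manip.servo_line([x,y,29],velocity=40); st('down')
    fingers.let_go(); manip.servo_line([x,y,150],velocity=200); st('off')
E
python3 - <<'E'
from h import *
q=down(9.05)
for n,p in [*[(k,(*v,z)) for D in(JAR,CELL) for k,v in D.items() for z in(21,150)],('bay',(*BAY,30))]:
    for s in(0,180):
        j=kinematics.inverse_kinematics(p,down(9.05+s)); print(n,s,None if j is None else np.round(j,2))
for s in(0,180):
    j=kinematics.inverse_kinematics((479.5,281,65),down(94+s)); print('car',s,None if j is None else np.round(j,2))
E
```

```text
orange 0 [-0.44  0.95  0.18  1.45 -0.22  0.76 -0.02]
orange 180 [-0.07  0.99 -0.52  1.44  0.58  0.87  2.52]
orange 0 [-0.48  0.8   0.27  1.38 -0.23  0.99 -0.  ]
orange 180 [-0.07  0.83 -0.52  1.37  0.44  1.05  2.63]
blue 0 [-0.29  0.8   0.2   1.9  -0.31  0.47  0.29]
blue 180 [ 0.14  0.83 -0.48  1.89  0.66  0.59  2.53]
blue 0 [-0.37  0.61  0.33  1.83 -0.27  0.75  0.26]
blue 180 [ 0.16  0.63 -0.51  1.81  0.41  0.8   2.75]
green 0 [-0.31  0.72  0.13  2.19 -0.35  0.25  0.28]
green 180 [ 0.02  0.73 -0.35  2.19  0.75  0.35  2.33]
green 0 [-0.44  0.47  0.31  2.11 -0.25  0.59  0.21]
green 180 [ 0.13  0.49 -0.49  2.1   0.39  0.64  2.67]
blue 0 [ 0.71  0.79 -0.1   1.88  0.16  0.48  0.65]
blue 180 [ 0.19  0.95  0.77  1.89 -1.    0.74 -1.43]
blue 0 [ 0.28  0.66  0.57  1.82 -0.48  0.81  1.26]
blue 180 [ 0.02  0.9   1.14  1.82 -0.93  1.08 -1.45]
orange 0 [ 0.58  0.75 -0.05  2.02  0.1   0.37  0.61]
orange 180 [ 1.    0.86 -0.71  2.01  0.96  0.65  2.94]
orange 0 [ 0.17  0.59  0.56  1.96 -0.47  0.72  1.18]
orange 180 [-0.11  0.83  1.14  1.96 -0.92  1.   -1.5 ]
green 0 [ 0.44  0.72 -0.01  2.15  0.03  0.27  0.56]
green 180 [ 0.92  0.84 -0.75  2.13  1.08  0.62  2.67]
green 0 [ 0.06  0.53  0.54  2.08 -0.45  0.65  1.06]
green 180 [-0.26  0.77  1.14  2.08 -0.92  0.92 -1.57]
bay 0 [ 0.43  0.81  0.11  1.79 -0.15  0.55  0.79]
bay 180 [-0.02  1.05  0.96  1.81 -1.09  0.92 -1.54]
car 0 [-0.53  0.7  -0.08  1.91  0.1   0.54  0.96]
car 180 [-0.94  0.79  0.58  1.92 -0.69  0.65 -1.42]
```

```bash
sed -i 's/,21\]/,25]/; s/,29\]/,33]/' h.py; python3 - <<'E'
from h import *
move_jar('orange',down(9.05))
snap('side','side1.png')
E
```

```text
grip orange 5.4 [680.  213.   24.9] open 39.4 F [-0.1  0.6 -0.5] 30.0
over 8.2 [ 430.1 -292.3  149.9] open 39.4 F [ 0.9 -0.6 -1.5] 30.0
down 9.3 [ 428.9 -293.1   33. ] open 39.6 F [-0.4  0.  -1. ] 30.0
off 11.0 [ 428.5 -292.7  149.4] open 93.8 F [-0.3 -0.5 -0.1] 0.0
```

View pics/side1.png

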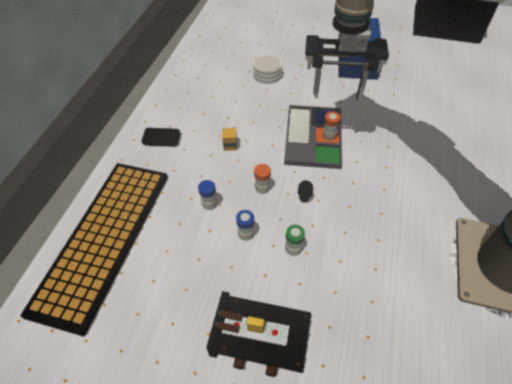

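The orange jar stands in the orange cell at (332,125), and nothing else has moved. Next are blue, green and then the carrier pull.

```bash
python3 - <<'E'
from h import *
move_jar('blue',down(9.05)); move_jar('green',down(9.05))
np.set_printoptions(precision=1,suppress=True)
q=down(94)
manip.reach([479.5,281,170],q)
for cam in('top',):
    c=snap(cam,'top2.png')
    D=by_depth(c)
    for k,xy in CELL.items():
        p=D[(np.hypot(D[:,0]-xy[0],D[:,1]-xy[1])<32)&(D[:,2]>68)]; print(k,xy,p.mean(0))
st()
E
```

```text
grip blue 14.3 [562.3  62.5  25. ] open 39.7 F [0.5 0.4 0.1] 30.0
over 16.8 [ 441.4 -362.7  149.7] open 39.3 F [ 1.2 -0.7 -0.2] 30.0
down 17.9 [ 440.2 -364.2   33. ] open 39.5 F [ 0.6  0.3 -1.5] 30.0
off 19.6 [ 439.8 -363.6  149.3] open 94.0 F [ 0.2 -0.2 -0.2] 0.0
grip green 23.0 [450.4  71.8  25. ] open 39.5 F [-0.2  0.2  0.9] 30.0
over 24.9 [ 417.9 -220.5  149.5] open 39.9 F [-0.6  0.5 -0.8] 30.0
down 26.1 [ 417.6 -222.    33. ] open 39.7 F [-0.3  0.5 -0.3] 30.0
off 27.8 [ 417.2 -221.6  149.5] open 93.9 F [-0.   0.9 -0.1] 0.0
blue [ 440.3 -364.2] [ 440.2 -363.7   76.7]
orange [ 428.9 -293.1] [ 429.5 -292.    76.8]
green [ 417.6 -222. ] [ 417.6 -221.4   77. ]
 29.6 [480.2 279.2 169.9] open 94.1 F [-0.3 -0.2  0.1] 0.0
```

View pics/top2.png

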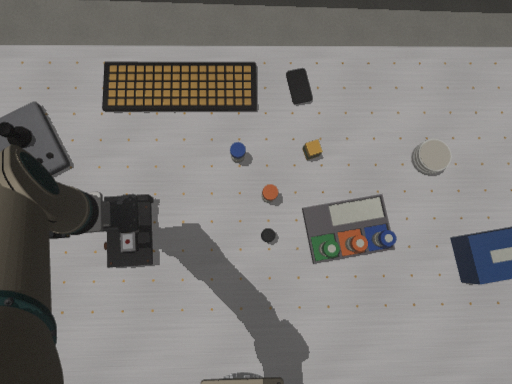

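All three jars stand on their own pads (331,248), (359,243) and (388,239), with tops at 77 mm as they should be. Plain jars are untouched. Now I'll grip the carrier and draw it out.

```bash
python3 - <<'E'
from h import *
q=down(94); p=np.array([479.5,281.2])
manip.servo_line([*p,100],q,velocity=150); manip.servo_line([*p,66.5],velocity=80)
fingers.close_gripper(); st('grip')
u=np.array([np.cos(np.radians(4)),np.sin(np.radians(4))])
e=p-u*46; manip.servo_line([*e,66.5],velocity=50); st('drawn')
manip.servo_line([*e,150],velocity=100); st('up')
snap('side','side3.png')
E
```

```text
grip 32.0 [479.5 281.3  66.5] open 13.9 F [ 0.4  0.3 -0.2] 30.0
drawn 33.1 [433.7 278.   66.5] open 13.9 F [-1.8  0.3  0.3] 30.0
up 34.1 [433.2 277.7 149.5] open 13.7 F [-0.   0.  -1.3] 30.0
```

View pics/side3.png

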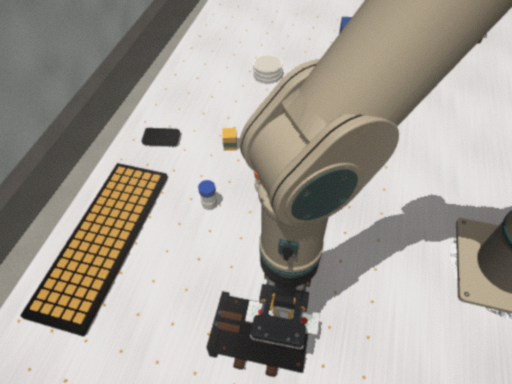

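The carrier is free of the clips and hangs level in the gripper at (283,320). I'll take it over the bay and check its pose there before lowering it.

```bash
python3 - <<'E'
from h import *
q=down(9.05); b=BAY+RC@[2,-4]
manip.servo_line([433.5,278,175],velocity=150)
manip.reach([*b,175],q); manip.servo_line([*b,80],velocity=150); manip.wait(.2); st('hover')
for cam in('top','side'):
    c=snap(cam,cam+'4.png'); D=by_depth(c)
    g=D[(np.hypot(D[:,0]-b[0],D[:,1]-b[1])<75)&(abs(D[:,2]-61.5)<4)]
    g=g[abs(((g[:,:2]-b)@RC)[:,0])<32]
    print(cam,len(g),b,cv2.minAreaRect(g[:,:2].astype(np.float32)) if len(g) else '')
import cv2
a=cv2.imread('pics/top4.png')[180:280,280:420];s=cv2.imread('pics/side4.png')[80:180,260:400]
cv2.imwrite('pics/h4.png',cv2.resize(np.hstack([a,s]),(784,280)))
E
```

```text
hover 37.6 [ 518.3 -315.9   81.1] open 13.7 F [ 1.  -0.7 -1.4] 30.0
top 291 [ 517.56678371 -315.46814611] ((515.7837524414062, -302.1663818359375), (36.02900695800781, 92.11637878417969), 8.872932434082031)
side 225 [ 517.56678371 -315.46814611] ((514.48583984375, -289.2734069824219), (35.82184600830078, 72.5911636352539), 9.156767845153809)
```

View pics/h4.png

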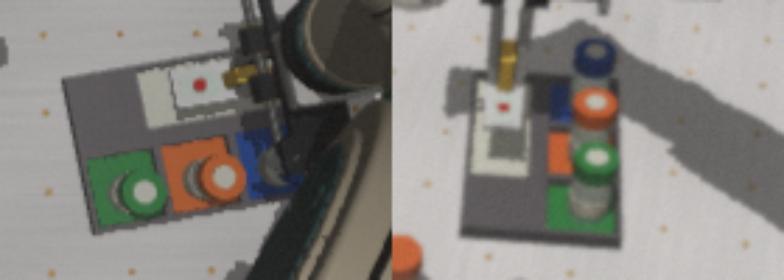

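The plate sits squarely over the bay: yaw is about 9°, the visible +y end is 60 mm from the grip, and the lateral error is under 1 mm. Lowering it now.

```bash
python3 - <<'E'
from h import *
b=BAY+RC@[2,-4]
manip.servo_line([*b,45],velocity=100); manip.servo_line([*b,32.5],velocity=30); st('down')
fingers.let_go(); manip.wait(.2); st('open')
manip.servo_line([*b,60],velocity=60); manip.servo_line([*b,170],velocity=200)
manip.reach([520,-60,250],down(9.05)); manip.wait(.3); st('clear')
for cam in('top','side'):
    c=snap(cam,cam+'5.png'); D=by_depth(c)
    g=D[(np.hypot(D[:,0]-b[0],D[:,1]-b[1])<75)&(abs(D[:,2]-13)<3)]; r=((g[:,:2]-BAY)@RC); g=g[(abs(r[:,0])<24)&(abs(r[:,1])<68)]
    print(cam,len(g),BAY,cv2.minAreaRect(g[:,:2].astype(np.float32)) if len(g) else '',np.percentile(g[:,2],[5,50,95]))
    for k,xy in CELL.items():
        p=D[(np.hypot(D[:,0]-xy[0],D[:,1]-xy[1])<32)&(D[:,2]>68)]; print(k,xy,p.mean(0) if len(p) else '')
a=cv2.imread('pics/top5.png')[180:280,280:420];s=cv2.imread('pics/side5.png')[80:180,260:400]
cv2.imwrite('pics/h5.png',cv2.resize(np.hstack([a,s]),(784,280)))
E
```

```text
down 38.8 [ 517.5 -315.5   32.4] open 13.8 F [-0.6  0.5 -1.1] 30.0
open 40.2 [ 517.6 -315.5   32.5] open 93.8 F [-0.1  1.1  0.1] 0.0
clear 42.9 [519.9 -61.1 249.7] open 94.1 F [-0.6 -0.  -0.7] 0.0
top 423 [ 514.96249551 -311.83253296] ((517.9613037109375, -319.0350341796875), (35.93709945678711, 113.51861572265625), 9.256539344787598) [10.72607831 12.9922624  15.42977832]
blue [ 440.27512968 -364.23288968] [ 440.12412412 -363.60309128   76.71033699]
orange [ 428.9497942 -293.1291853] [ 429.49933475 -291.92221625   76.92216319]
green [ 417.62445873 -222.02548093] [ 416.84117179 -239.96457709   75.95219778]
side 262 [ 514.96249551 -311.83253296] ((518.5790405273438, -313.46942138671875), (35.016624450683594, 119.91272735595703), 9.432637214660645) [11.29132229 13.58148834 15.55319858]
blue [ 440.27512968 -364.23288968] [ 440.53060615 -360.02180111   76.47065337]
orange [ 428.9497942 -293.1291853] [ 429.96947926 -288.53455429   76.58439943]
green [ 417.62445873 -222.02548093] [ 418.16924816 -218.3867786    76.4458363 ]
```

View pics/h5.png

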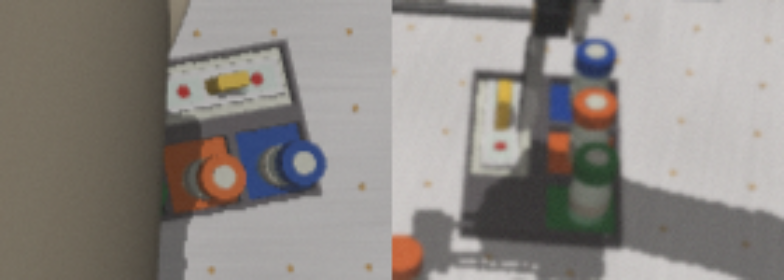

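View pics/top5.png

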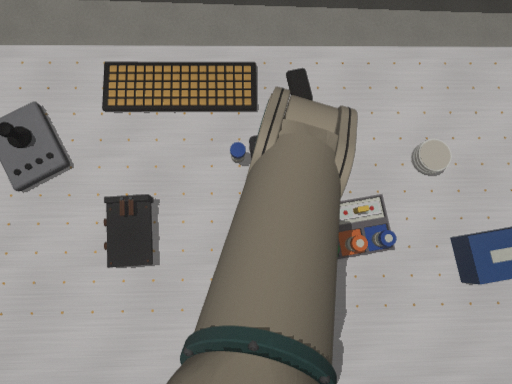

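The carrier lies flat in the bay, with its plate top at 13 mm and yaw matching the caddy. The three jars stand in their own cells, and the arm is clear of everything.

```bash
python3 -c "
from h import *
print(job.hand_in())"
```

```text
the job is handed in; nothing more can be done
None
```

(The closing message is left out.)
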